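# Clear and latch the splash gate of a glass-grinding lap

## Robot

A 6-joint arm with a two-finger parallel gripper is mounted at the origin on the work surface. World frame = base frame: x ahead of the robot, y to its left, z up, the work surface at z = 0. Lengths are in m, angles in rad, forces in N, time in s.
With the tool pointing down it reaches from about 0.225 to 0.875 m from the base axis. Payload 3.4 kg.
Tool frame: the origin (TCP) lies between the finger pads; the fingertips stand ctrl.tips_ahead ahead of it and the grasp point (between the pads) lies 2 mm behind it (ctrl.tips_ahead is the distance from the TCP to the fingertips, in m); z points along the fingers, y is the direction in which the jaws open and shut (so a half turn about z gives the same grasp; the last joint's range is limited). The gripper opens to 85 mm and grips with 20 to 120 N. Pads are 22 mm wide; open, the fingers measure 114 mm over their backs; the gripper's body (76 mm by 85 mm) begins 54 mm behind the grasp point. The pads swing forward as they close: fully open they stand 13 mm farther back than shut.
Start: joints at [-1.427, 0.276, 1.505, -0, 1.361, -0.121], TCP at [0.15, -0.555, 0.228] pointing down, gripper open.
Joint ranges: [-2.89, 2.89], [-0.75, 2.08], [0.22, 2.7], [-1.18, 4.32], [0.11, 2.71], [-2.7, 2.7]. Speed limits (rad/s): [2.57, 2.57, 3.14, 3.14, 3.14, 3.14].

## Interface

Orientations are given as a unit quaternion [x, y, z, w].
In Python, from rig import sensors, vision, job_done, ctrl gives the robot as it stands. The module is installed in compiled form; this text tells all that it offers.
- The arm moves only by the shell command python3 -m pendant 'ROWS' [OPENING]. ROWS is JSON, a list of rows, each a list of 4 numbers: the shift along the tool's x, y, z in cm, then the turn about the tool's z in rad. A call has 1 to 20 rows; each row shifts and turns the pose as measured when the row begins, along the tool's axes as they then stand; what a row does not reach is not made up. A row lasts 1/8 s, in which the tool goes at most 62.5 mm and 10.7 degrees, less where a joint would pass 70% of its speed; a pose out of reach is approached as far as the arm can. A call is refused whole if a number of a shift passes 6.25 or a number of a turn 0.188, either way. A call with a gripper value outside its range is refused whole. OPENING is the closure, from 0 (fully open) to 1 (shut), set as the call begins (- or left out, the last holds). The fingers move at their own pace and stop on an object; the grip force is fixed at half the most. Time passes only in rows, so rows that do not move let the fingers close. It gives the time, the measured TCP pose, the force and the opening at its end, in the units of the state.
- sensors.observe(): the state, without advancing time (a new reading comes with each control period).
- vision.camera(name): name is "scene" or "top"; returns the picture (480x640x3 uint8, red, green, blue); there is no depth.
- vision.get_calibration(name): a dict with "camera_matrix" (3x3 intrinsics, pixels), "k1" (the pictures are not rectified: a ray, as slopes to the right and down, at radius r is drawn at 1 + k1 r^2 times it, then the intrinsics apply), "extrinsics" (4x4, takes a point from world to camera coordinates). Camera axes: x right, y up, looking along -z (the intrinsics and any distortion apply to the point x, -y, -z); pixel columns grow to the right and rows downward; lengths in m; the calibration is good to about 2 mm. A picture is of the moment at which its call begins. get_calibration takes no time and is no camera call.
- job_done(): hands the job in, once; it reports no verdict.
The state is a dict: "t": time; "q": joint angles; "joint_velocities": joint speeds; "joint_efforts": joint torques, N m; "tcp_pos": TCP position; "eef_rot": TCP orientation; "force": force on the tool from outside, world axes, zero at the start; "moment": the same for the moment, N m; "gripper_width": finger opening in m.
Only numpy, scipy, OpenCV 4.12 (cv2) and the standard library are available. Lean on these libraries where they do the work, as an engineer would, in place of code of your own. Each camera call takes 0.05 s, during which the arm holds its last target. There are 200 camera calls.

## Task

The dressing stone was left lying in the gateway of the grinding machine: first lift it out and set it down gently in the shallow steel tray, lying flat on its base as it lies now. Then swing the splash gate shut and push it gently, without slamming, until its sprung latch tongue snaps in behind the strike and holds it shut by itself; never press on the gate with more than 20 N. Leave the other things on the bench where they are.

Things in the scene. Friction and masses are not known exactly. Their poses are not given: they have to be found in the camera images.
- guard: Grinding machine, fixed: base plate 400 x 340 x 8 mm (the machine's floor, reaching 130 mm out in front of the gate), white walls 85 mm high on three sides, open on top; inside a 150 mm lap disc, up to 52 mm high, its axis 155 mm behind the gateway. Origin: on the bench, under the middle of the shut gate. +x points into the machine, +y from the latch side to the hinge side, z up.
- gate (a joint): Opening angle (rad) of the gate, about 0 shut, up to 1.6, outward to the front (guard -x). An aluminium panel 10 mm thick, 14 to 85 mm above the bench, 8 to 236 mm from its upright hinge pin at the guard's +y side. A light hinge spring (1.3 N at the push point) swings it open to about 0.8 or more when it is let go unlatched. Latched it reads -0.07 to 0.07, as the strike happens to be set.
- gate_hinge (a point): Point on the gate's hinge axis, 45 mm above the bench, axes as the guard's. The mid-plane of the panel passes through the axis.
- gate_push (a point): Point on the gate's outer face, 190 mm from the hinge axis, 65 mm up: good to push with shut fingertips. Turns with the gate: +x is the closing push, +y along the panel to the hinge. Pushed here: resistance begins some 20 mm before the latched place, rises to 7 to 12 N, falls by 3 N or more as the tongue snaps in, then a buffer yields 2 mm more before a hard stop. 15 N means latched.
- latch_side (a point): Fixed point on the machine, 70 mm above the bench, 130 mm from its middle, in the gateway's plane, by the strike: an upright 6 mm steel roller on a dark block. The tongue (10 mm out of the gate's free edge, 60 to 78 mm up, inner face a 23 degree slope) rides over it. The block, with the buffer behind it, slots up to 15 mm nearer or farther along the gate's travel, not measured.
- stone: The dressing stone: a grey block 90 mm long (x), 30 mm wide (y), 45 mm high (z), 0.2 to 0.35 kg, lying on the machine's base plate across the gateway. Origin: centre of its underside. Grasp it across its width from above.
- stone_tray: Shallow open steel tray, 160 (x) by 140 (y) by 24 mm high, walls and floor 4 mm, fixed on the bench left or right of the machine. Origin: centre of its underside.
- water_dish: Round green glass dish, 124 mm across, 45 mm high, a bystander, left or right. Origin: centre of its underside.
- water_bottle: Clear plastic bottle, 64 mm across, 210 mm high, a bystander. Origin: centre of its underside.
- tumbler: Glass tumbler, 72 mm across, 95 mm high, a bystander. Origin: centre of its underside.
- spanner: Steel spanner 170 mm long lying on the bench along its x, a bystander. Origin: underneath its middle.
Mind the look-alikes: they are no part of the job. There is more than one size of the stone; the job needs the smaller. What is meant by the stone_tray is not pink, and is the larger of those in its own colour.

How it is judged:
By the outcome, as a careful person would: the job done as asked, in the order asked, and still so for the second after the job is handed in, with the robot touching nothing.
It also fails if it takes over 72 s, if anything falls off the work surface, if the arm or the gripper's body presses on something with over 40 N, if the wrist force passes 120 N, or if a joint passes its speed limit or range.

## Working session

There is one attempt and no reset: what is moved stays moved. The work goes in short steps, Python scripts to look and compute and a shell command to move; the robot and the scene stay as the last step left them, time stands still between calls to the robot, and variables do not carry over. Pictures are saved under pics/ and viewed, about 8 in all and at most 12, crops included, and the job is handed in when it is done.

```bash
mkdir -p pics; python3 - <<'E'
from rig import sensors, vision, ctrl
import cv2
for n in("scene","top"):
    im=vision.camera(n); cv2.imwrite(f"pics/{n}0.png",im[:,:,::-1]); c=vision.get_calibration(n); print(n,c)
print(sensors.observe(),ctrl.tips_ahead)
E
```

```text
scene {'camera_matrix': array([[540.23691932,   0.        , 311.25785592],
       [  0.        , 540.23691932, 234.86737279],
       [  0.        ,   0.        ,   1.        ]]), 'k1': -0.15656987108804205, 'extrinsics': array([[ 0.30558636,  0.95202482,  0.01630106, -0.2186476 ],
       [-0.7942702 ,  0.24543294,  0.5557855 ,  0.35493629],
       [ 0.52512077, -0.18278791,  0.8311659 , -1.5254007 ],
       [ 0.        ,  0.        ,  0.        ,  1.        ]])}
top {'camera_matrix': array([[439.08089305,   0.        , 317.24980729],
       [  0.        , 439.08089305, 241.40716795],
       [  0.        ,   0.        ,   1.        ]]), 'k1': -0.021846392843427292, 'extrinsics': array([[ 0.01175187, -0.99986484, -0.01149771,  0.06976066],
       [ 0.99655314,  0.01076707,  0.08225518, -0.51984159],
       [-0.08212026, -0.01242473,  0.99654498, -1.11676438],
       [ 0.        ,  0.        ,  0.        ,  1.        ]])}
{'t': 0.1, 'q': array([-1.42697861e+00,  2.76528538e-01,  1.50601741e+00, -3.27001121e-05,
        1.36069792e+00, -1.21011853e-01]), 'joint_velocities': array([-0.0001182 , -0.00073571, -0.00294908,  0.00073502,  0.00151727,
       -0.00156997]), 'joint_efforts': array([ 1.46762704e-03, -4.17698801e+01, -2.46405995e+01, -2.26517959e-04,
        5.88732961e-03, -9.50877734e-06]), 'tcp_pos': array([ 0.15041037, -0.55447914,  0.22702372]), 'eef_rot': array([ 9.91245175e-01,  1.32031517e-01, -2.54007676e-05, -8.25368208e-04]), 'force': array([ 0.64779262, -0.00874413, -0.52299591]), 'moment': array([0.00043112, 0.00735679, 0.01164944]), 'gripper_width': 0.0855508466264157} 0.017
```

View pics/scene0.png

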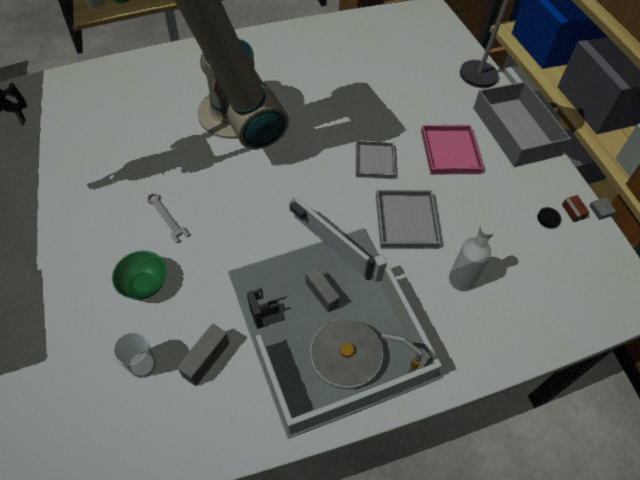

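View pics/top0.png

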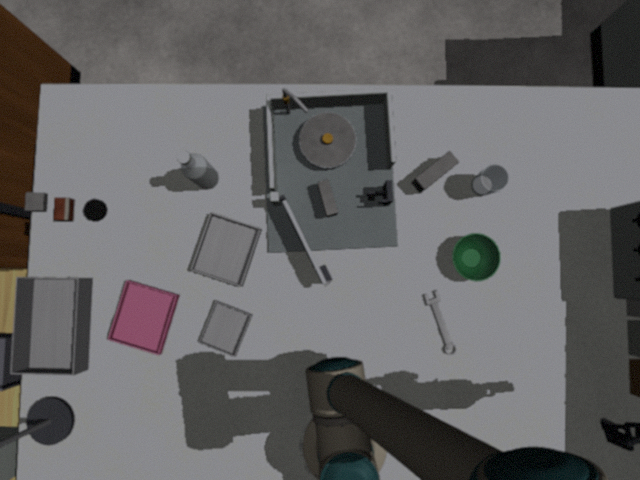

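Candidates. Stone: top (325,198) in the gateway, or top (435,172) on the bench by the tumbler. Tray: grey (225,250), small grey (225,327), pink (143,316), or deep box (52,325). I'll check these in close crops and measure them.

```bash
cat > h.py <<'E'
import numpy as np, cv2
from rig import vision, sensors
def ray(n,uv):
    c=vision.get_calibration(n);K=c["camera_matrix"];E=c["extrinsics"]
    p=cv2.undistortPoints(np.array(uv,float).reshape(-1,1,2),K,np.array([c["k1"],0,0,0,0.]))[:,0]
    d=np.c_[p[:,0],-p[:,1],-np.ones(len(p))]@E[:3,:3]
    return -E[:3,:3].T@E[:3,3],d
def plane(n,uv,z):
    o,d=ray(n,uv); return o+d*((z-o[2])/d[:,2])[:,None]
def proj(n,P):
    c=vision.get_calibration(n);E=c["extrinsics"];P=np.atleast_2d(P)@E[:3,:3].T+E[:3,3]
    s=np.c_[P[:,0],-P[:,1]]/-P[:,2:]; s*=1+c["k1"]*(s**2).sum(1,keepdims=True); K=c["camera_matrix"]
    return s*K[0,0]+K[:2,2]
def tri(u1,u2):
    a,d=ray("top",[u1]);b,e=ray("scene",[u2]);d=d[0];e=e[0]
    s=np.linalg.lstsq(np.c_[d,-e],b-a,rcond=None)[0];p=a+d*s[0];q=b+e*s[1];return (p+q)/2,np.linalg.norm(p-q)
E
python3 - <<'E'
import cv2
a=cv2.imread("pics/top0.png")[80:290,180:460]; cv2.imwrite("pics/c1.png",cv2.convertScaleAbs(cv2.resize(a,None,fx=2.85,fy=2.85,interpolation=cv2.INTER_CUBIC),alpha=1.5))
a=cv2.imread("pics/scene0.png")[180:440,170:450]; cv2.imwrite("pics/c2.png",cv2.convertScaleAbs(cv2.resize(a,None,fx=2.3,fy=2.3,interpolation=cv2.INTER_CUBIC),alpha=1.5))
E
```

```text
(no output)
```

View pics/c1.png

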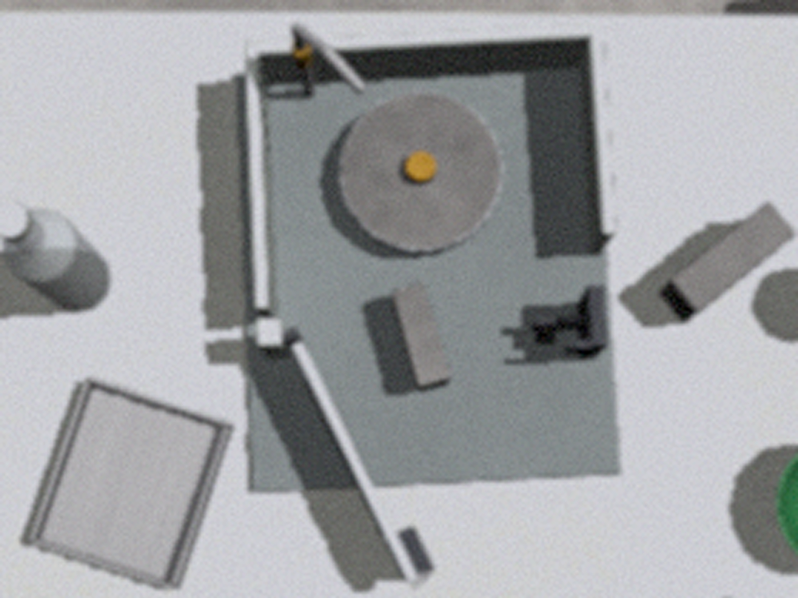

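View pics/c2.png

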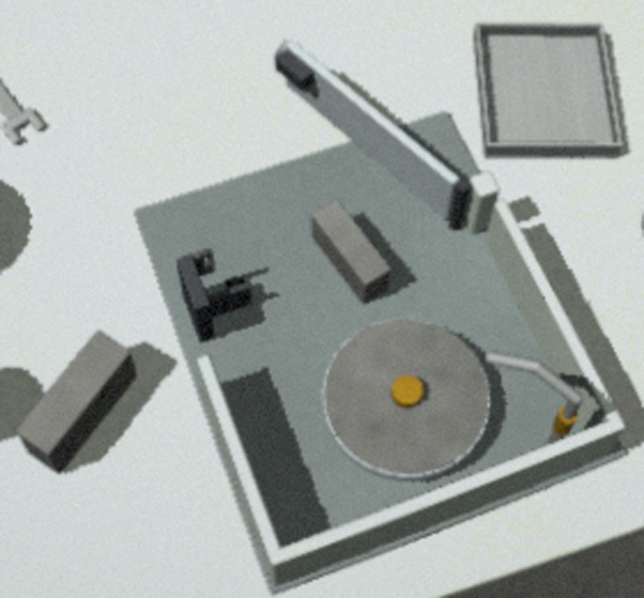

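```bash
python3 - <<'E'
from h import *
np.set_printoptions(precision=4,suppress=True)
f=lambda L:[(180+(u+.5)/2.85-.5,80+(v+.5)/2.85-.5) for u,v in L]
s=plane("top",f([(395,292),(417,283),(449,376),(421,387)]),.053);print("stone",s,s.mean(0))
t=plane("top",f([(87,379),(232,427),(178,588),(22,543)]),.024);print("tray",t,t.mean(0),np.linalg.norm(np.roll(t,-1,0)-t,axis=1))
b=plane("top",f([(248,490),(620,474)]),.008);print("base front",b)
print("disc",plane("top",f([(421,166)]),.055))
print("post,gate hinge end, gate free end L,R",plane("top",f([(270,332),(293,342),(404,580),(432,572)]),.085))
print("latch block",plane("top",f([(598,288),(598,350)]),.085))
im=cv2.imread("pics/top0.png")
for n,c in(("stone",s),("tray",t)):
    print(n,proj("scene",c)) 
# bottle base from scene, dish
print("bottle cap/base",tri((186,158),(485,234)),"dish",plane("top",[(476,257)],.045))
E
```

```text
stone [[0.6682 0.0744 0.053 ]
 [0.6766 0.0548 0.053 ]
 [0.5928 0.0255 0.053 ]
 [0.5827 0.0503 0.053 ]] [0.6301 0.0513 0.053 ]
tray [[0.5912 0.3562 0.024 ]
 [0.5483 0.2219 0.024 ]
 [0.4016 0.2676 0.024 ]
 [0.4404 0.4108 0.024 ]] [0.4954 0.3141 0.024 ] [0.141  0.1536 0.1484 0.1603]
base front [[ 0.4919  0.2081  0.008 ]
 [ 0.5104 -0.1338  0.008 ]]
disc [[0.7834 0.0523 0.055 ]]
post,gate hinge end, gate free end L,R [[0.625  0.1821 0.085 ]
 [0.6164 0.162  0.085 ]
 [0.4121 0.0635 0.085 ]
 [0.4192 0.0397 0.085 ]]
latch block [[ 0.6664 -0.1022  0.085 ]
 [ 0.612  -0.1021  0.085 ]]
stone [[338.2277 295.2076]
 [330.7701 301.0533]
 [305.5788 271.7198]
 [314.9789 264.9832]]
tray [[439.3722 240.7592]
 [380.0377 240.3338]
 [375.0692 188.7956]
 [433.1994 187.5578]]
bottle cap/base (array([0.6916, 0.3731, 0.188 ]), np.float64(0.00069199811151373)) dish [[ 0.4819 -0.3267  0.045 ]]
```

```bash
python3 - <<'E'
from h import *
np.set_printoptions(precision=4,suppress=True)
f=lambda u,v:(180+(u+.5)/2.85-.5,80+(v+.5)/2.85-.5)
g=lambda u,v:(170+(u+.5)/2.3-.5,180+(v+.5)/2.3-.5)
for n,a,b in [("trayA",(87,379),(627,153)),("trayB",(232,427),(487,156)),("trayC",(178,588),(474,25)),("trayD",(22,543),(604,26)),
 ("baseL",(248,490),(447,113)),("baseR",(620,474),(135,211)),("disc",(421,166),(407,390)),("stone1",(395,292),(390,270)),("stone2",(417,283),(362,285)),("stone3",(449,376),(311,232)),("stone4",(421,387),(336,203)),("gatefree",(404,580),(286,41)),("post",(270,332),(487,183))]:
    p,r=tri(f(*a),g(*b));print(n,p,r)
print(proj("top",sensors.observe()["tcp_pos"]),proj("top",[0,0,0]),proj("scene",[0,0,0]))
E
```

```text
trayA [0.5954 0.3645 0.0018] 0.00516428004007591
trayB [ 0.5517  0.2269 -0.0047] 0.0019606752943205847
trayC [0.4017 0.2697 0.016 ] 0.0014521371136896146
trayD [0.4401 0.4137 0.0089] 0.0034415346403988707
baseL [ 0.4919  0.2077 -0.0009] 0.0031860616282613666
baseR [ 0.5111 -0.1344  0.0004] 0.0012983322899181788
disc [0.7863 0.052  0.0458] 0.00047471977215954634
stone1 [0.6699 0.0755 0.0467] 0.0020892132219606286
stone2 [0.6773 0.051  0.0448] 0.007930250924458329
stone3 [0.5973 0.0237 0.0219] 0.0016471189879460723
stone4 [0.5844 0.051  0.0425] 0.001693308959624003
gatefree [0.4107 0.0592 0.0785] 0.008960735207519105
post [0.6265 0.1845 0.0801] 0.003792171084972963
[[618.4199 414.0174]] [[344.5456 444.8096]] [[234.727  110.6329]]
```

```bash
python3 -m pendant '[[2.4,-1.8,0,-0.04],[4.8,-3.5,0,0],[4.8,-3.5,0,0],[4.8,-3.5,0,0],[4.8,-3.5,0,0],[4.8,-3.5,0,0],[4.8,-3.5,0,0],[4.8,-3.5,0,0],[4.8,-3.5,0,0],[4.8,-3.5,0,0],[4.8,-3.5,0,0],[4.8,-3.5,0,0],[2.4,-1.8,0,0],[0,0,0,0],[0,0,0,0]]' 0
```

```text
t: 1.98
tcp_pos: [0.5858, 0.0367, 0.222]
eef_rot: [0.989, 0.151, -0.002, -0.002]
force: [-0.0, -0.5, 0.4]
gripper_width: 0.0854
```

```bash
python3 -m pendant '[[2.3,0,3,0],[2.3,0,4,0],[0,0,2,0],[0,0,0,0],[0,0,0,0]]'; python3 - <<'E'
from h import *
s=sensors.observe();p=s["tcp_pos"];print(p,s["eef_rot"])
tip=p-[0,0,.004]
T=vision.camera("top");S=vision.camera("scene")
print(proj("top",tip),proj("scene",tip))
a=cv2.resize(T[140:260,250:400],None,fx=2.66,fy=2.66,interpolation=2);b=cv2.resize(S[200:350,230:410],None,fx=2.2,fy=2.2,interpolation=2)
h=max(a.shape[0],b.shape[0]);o=np.zeros((h,a.shape[1]+b.shape[1],3),np.uint8);o[:a.shape[0],:a.shape[1]]=a;o[:b.shape[0],a.shape[1]:]=b
cv2.imwrite("pics/g1.png",cv2.convertScaleAbs(o[:,:,::-1],alpha=1.6))
E
```

```text
t: 2.6
tcp_pos: [0.628, 0.0439, 0.1321]
eef_rot: [0.989, 0.147, -0.001, -0.001]
force: [-0.0, 0.2, 0.5]
gripper_width: 0.0851
[0.62798654 0.04386525 0.13213364] [ 9.89110700e-01  1.47164878e-01 -1.47405205e-03 -5.90325023e-04]
[[330.65966387 192.08482221]] [[319.67636413 265.31777776]]
```

View pics/g1.png

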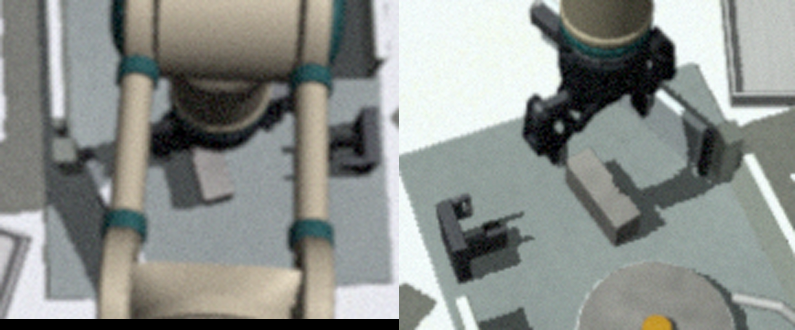

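```bash
python3 -m pendant '[[0.9,-0.6,2.5,0],[0,0,2.8,0],[0,0,0.3,0],[0,0,0,0]]'; python3 - <<'E'
from h import *
s=sensors.observe();p=s["tcp_pos"];print(p,s["eef_rot"])
S=vision.camera("scene")
q=s["eef_rot"];from scipy.spatial.transform import Rotation as R
r=R.from_quat(q)
print([(proj("scene",p+r.apply([0,w,.004]))-[240,220])*5 for w in(-.043,.043)])
cv2.imwrite("pics/g2.png",cv2.convertScaleAbs(cv2.resize(S[220:330,240:390],None,fx=5,fy=5,interpolation=2)[:,:,::-1],alpha=1.6))
E
```

```text
t: 3.2
tcp_pos: [0.6383, 0.0519, 0.0817]
eef_rot: [0.989, 0.147, 0.004, 0.0]
force: [0.5, 0.2, 1.0]
gripper_width: 0.0853
[0.63829486 0.05192438 0.08167925] [9.89147123e-01 1.46864470e-01 4.31238515e-03 4.48008853e-04]
[array([[502.94474202, 253.18406328]]), array([[336.48224436, 353.68242052]])]
```

View pics/g2.png

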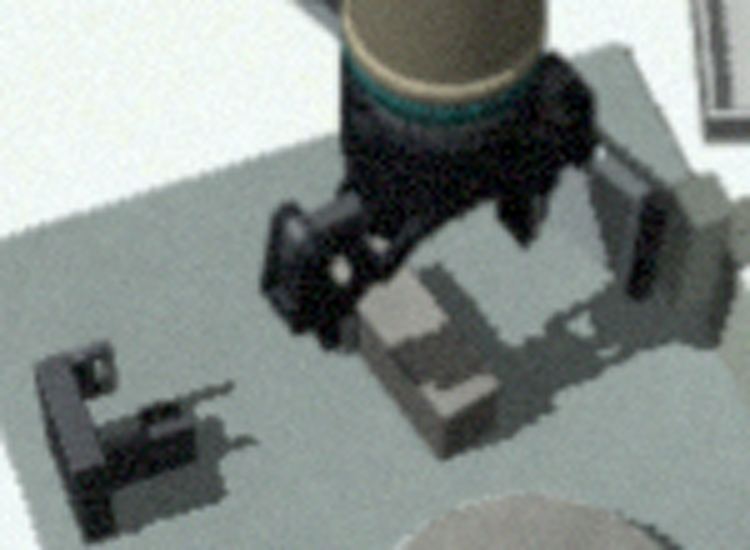

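```bash
python3 - <<'E'
from h import *
f=lambda L:[(240+u/5,220+v/5) for u,v in L]
c=plane("scene",f([(362,310),(405,268),(498,380),(442,418)]),.053);print(c,c.mean(0))
print(plane("scene",f([(340,348),(528,243)]),.077))
E
```

```text
[[0.62146248 0.03185872 0.053     ]
 [0.60723395 0.05607762 0.053     ]
 [0.67086602 0.07656407 0.053     ]
 [0.68074541 0.04810286 0.053     ]] [0.64507697 0.05315082 0.053     ]
[[0.64832444 0.01311736 0.077     ]
 [0.62398943 0.10513658 0.077     ]]
```

```bash
python3 -m pendant '[[-0.5,0,1.5,0],[0,0,1.5,0],[0,0,1.2,0],[0,0,0.3,0],[0,0,0,0]]' && python3 -m pendant '[[0,0,0,0],[0,0,0,0],[0,0,0,0],[0,0,0,0],[0,0,0,0],[0,0,0,0],[0,0,0,0],[0,0,0,0]]' 1
```

```text
t: 3.88
tcp_pos: [0.6343, 0.0503, 0.0351]
eef_rot: [0.989, 0.147, 0.005, 0.001]
force: [-0.2, -0.1, 0.2]
gripper_width: 0.0853
t: 4.88
tcp_pos: [0.6353, 0.0504, 0.0363]
eef_rot: [0.989, 0.147, 0.007, 0.001]
force: [0.1, 0.8, 0.4]
gripper_width: 0.0284
```

```bash
python3 -m pendant '[[0,0,-0.5,0],[0,0,-1,0],[0,0,-2,0],[0,0,-3,0],[0,0,-4,0],[0,0,-4,0],[0,0,-2,0],[0,0,0,0],[0,0,0,0]]'
```

```text
t: 6.0
tcp_pos: [0.6306, 0.0501, 0.2067]
eef_rot: [0.989, 0.147, 0.004, 0.001]
force: [-0.1, -0.3, -3.1]
gripper_width: 0.0284
```

```bash
python3 -m pendant '[[-0.5,-2.4,0,0],[-0.87,-4.8,0,0],[-0.87,-4.8,0,0],[-0.87,-4.8,0,0],[-0.87,-4.8,0,0],[-0.87,-4.8,0,0],[-0.5,-2.4,0,0],[0,0,0,0],[0,0,0,0]]'
```

```text
t: 7.12
tcp_pos: [0.4786, 0.3223, 0.1946]
eef_rot: [0.989, 0.148, -0.008, -0.0]
force: [0.4, 0.4, -2.6]
gripper_width: 0.0287
```

```bash
python3 -m pendant '[[1.4,1.2,2,0],[0,0,4,0],[0,0,4,0],[0,0,3,0],[0,0,1.5,0],[0,0,0,0],[0,0,0,0]]'; python3 - <<'E'
from h import *
print(sensors.observe()["eef_rot"])
o=np.vstack([cv2.resize(vision.camera(n)[y:y+100,x:x+160],None,fx=3,fy=3,interpolation=2) for n,x,y in(("scene",340,155),("top",150,190))])
cv2.imwrite("pics/g3.png",cv2.convertScaleAbs(o[:,:,::-1],alpha=1.5))
E
```

```text
t: 8.0
tcp_pos: [0.498, 0.3094, 0.0462]
eef_rot: [0.99, 0.144, -0.007, 0.0]
force: [0.5, 0.2, -2.9]
gripper_width: 0.0282
[ 9.89583602e-01  1.43810265e-01 -6.54473467e-03  2.62581405e-04]
```

View pics/g3.png

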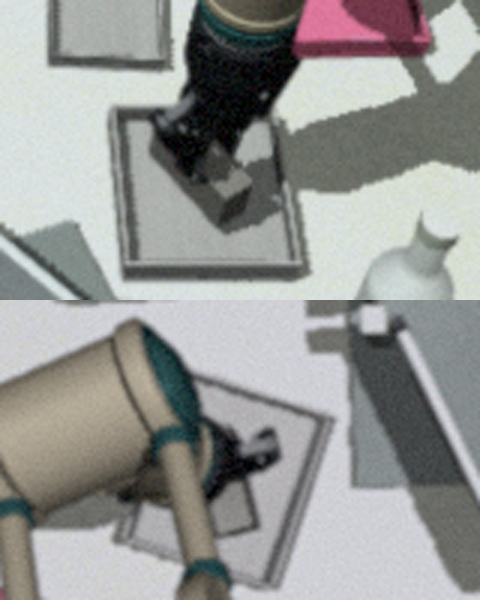

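```bash
python3 -m pendant '[[0,0,0.5,0],[0,0,0.4,0],[0,0,0.1,0],[0,0,0.1,0],[0,0,0,0]]'
```

```text
t: 8.72
tcp_pos: [0.4988, 0.3103, 0.0367]
eef_rot: [0.99, 0.144, -0.004, -0.0]
force: [-0.0, -0.3, -1.8]
gripper_width: 0.0282
```

```bash
python3 -m pendant '[[0,0,0.1,0],[0,0,0.1,0]]'
```

```text
t: 8.98
tcp_pos: [0.4988, 0.3104, 0.0347]
eef_rot: [0.99, 0.144, -0.004, -0.0]
force: [0.3, 0.2, -2.7]
gripper_width: 0.0285
```

```bash
python3 -m pendant '[[0,0,0.1,0],[0,0,0.1,0]]'
```

```text
t: 9.22
tcp_pos: [0.4986, 0.3104, 0.0327]
eef_rot: [0.99, 0.144, -0.005, -0.0]
force: [-1.5, -0.2, 2.1]
gripper_width: 0.0286
```

```bash
python3 -m pendant '[[0,0,0.1,0]]'
```

```text
t: 9.35
tcp_pos: [0.4985, 0.3104, 0.0325]
eef_rot: [0.99, 0.144, -0.005, -0.0]
force: [-4.1, -1.2, 7.5]
gripper_width: 0.0287
```

```bash
python3 -m pendant '[[0,0,0,0],[0,0,0,0],[0,0,0,0],[0,0,0,0],[0,0,0,0]]' 0 && python3 -m pendant '[[0,0,-1,0],[0,0,-3,0],[0,0,-4,0],[0,0,-4,0],[0,0,-1,0],[0,0,0,0],[0,0,0,0]]'
```

```text
t: 9.98
tcp_pos: [0.4999, 0.3109, 0.0332]
eef_rot: [0.99, 0.144, -0.003, -0.001]
force: [-0.1, 1.6, -0.4]
gripper_width: 0.0854
t: 10.85
tcp_pos: [0.4997, 0.3103, 0.1674]
eef_rot: [0.99, 0.144, -0.004, -0.001]
force: [-0.1, 0.1, -0.9]
gripper_width: 0.0856
```

```bash
python3 -m pendant '[[0,0,0,-0.173],[0,0,0,-0.173],[0,0,0,-0.173],[0,0,0,-0.173],[0,0,0,-0.173],[0,0,0,-0.173],[0,0,0,-0.173],[0,0,0,-0.173],[0,0,0,-0.173],[0,0,0,-0.173],[0,0,0,0],[0,0,0,0]]' 1; cat > st.py <<'E'
from h import *
from scipy.spatial.transform import Rotation as R
import sys
def go(tx,ty,tz,yaw):
    s=sensors.observe();r=R.from_quat(s["eef_rot"]);x=r.apply([1,0,0]);y=np.arctan2(x[1],x[0])
    d=np.array([tx,ty,tz])-s["tcp_pos"]
    print("t",s["t"],"pos",s["tcp_pos"].round(4),"yaw",round(y,3),"z",r.apply([0,0,1]).round(3),"shift cm",(r.inv().apply(d)*100).round(2),"turn",round(-((yaw-y+np.pi)%(2*np.pi)-np.pi),3),"F",s["force"].round(1),"q",s["q"].round(2))
if __name__=="__main__": go(*map(float,sys.argv[1:]))
E
python3 st.py .431 .128 .17 2.02
python3 - <<'E'
from h import *
o=np.hstack([cv2.resize(vision.camera(n)[y:y+140,x:x+130],None,fx=3,fy=3,interpolation=2) for n,x,y in(("scene",340,140),("top",180,170))])
cv2.imwrite("pics/g4.png",cv2.convertScaleAbs(o[:,:,::-1],alpha=1.5))
E
```

```text
t: 12.35
tcp_pos: [0.4885, 0.305, 0.1453]
eef_rot: [0.509, 0.86, -0.02, -0.015]
force: [0.3, -0.1, 0.2]
gripper_width: 0.0005
t 12.35 pos [0.4885 0.305  0.1453] yaw 2.072 z [-0.046 -0.018 -0.999] shift cm [-12.73 -13.66  -1.88] turn 0.052 F [ 0.3 -0.1  0.2] q [ 0.44  0.36  1.59  0.    1.24 -0.07]
```

View pics/g4.png

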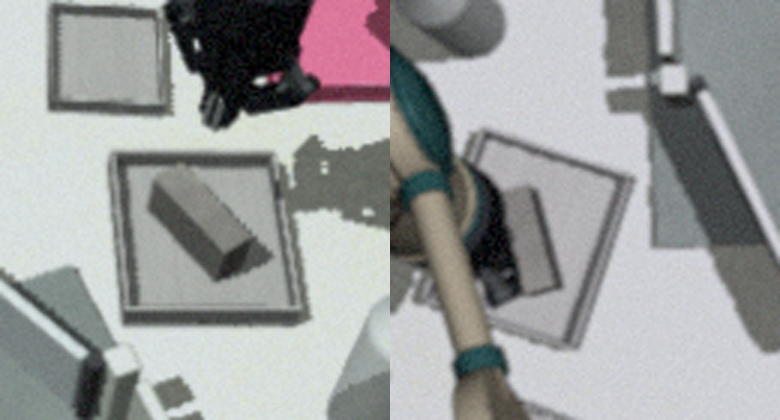

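The stone lies flat inside the tray (scene crop, about (200,225)). Now I'll move behind the gate.

```bash
python3 -m pendant '[[-2.1,-2.3,-0.4,0.05],[-2.1,-2.3,-0.4,0],[-2.1,-2.3,-0.4,0],[-2.1,-2.3,-0.4,0],[-2.1,-2.3,-0.4,0],[-2.1,-2.3,0,0],[0,0,0,0],[0,0,0,0]]' ; python3 st.py .431 .128 .07 2.02
```

```text
t: 13.45
tcp_pos: [0.4206, 0.1274, 0.1727]
eef_rot: [0.535, 0.845, -0.018, -0.013]
force: [-0.7, -0.1, 0.1]
gripper_width: -0.0001
t 13.45 pos [0.4206 0.1274 0.1727] yaw 2.013 z [-0.042 -0.017 -0.999] shift cm [-0.42  1.43 10.21] turn -0.007 F [-0.7 -0.1  0.1] q [ 0.14  0.14  1.83 -0.01  1.21 -0.29]
```

```bash
python3 -m pendant '[[-0.2,0.7,3,0],[-0.2,0.7,3.5,0],[0,0,3,0],[0,0,0.6,0],[0,0,0,0],[0,0,0,0]]' ; python3 st.py .443 .103 .07 2.02; python3 - <<'E'
from h import *
o=np.hstack([cv2.resize(vision.camera(n)[y:y+140,x:x+130],None,fx=3,fy=3,interpolation=2) for n,x,y in(("scene",270,160),("top",230,170))])
cv2.imwrite("pics/g5.png",cv2.convertScaleAbs(o[:,:,::-1],alpha=1.5))
E
```

```text
t: 14.2
tcp_pos: [0.4368, 0.133, 0.0705]
eef_rot: [0.534, 0.846, -0.015, -0.011]
force: [-0.4, 0.5, -0.0]
gripper_width: 0.0001
t 14.2 pos [0.4368 0.133  0.0705] yaw 2.016 z [-0.034 -0.014 -0.999] shift cm [-2.97 -0.73  0.07] turn -0.004 F [-0.4  0.5 -0. ] q [ 0.15  0.27  1.96 -0.01  0.95 -0.29]
```

View pics/g5.png

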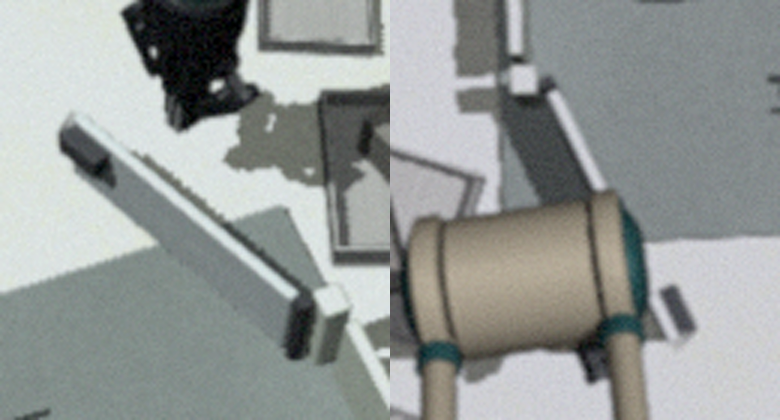

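```bash
python3 -m pendant '[[-1,-0.4,0,0],[-1,-0.3,0,0],[-1,0,0,0],[-0.5,0,0,0],[-0.4,0,0,0],[-0.4,0,0,0],[-0.4,0,0,0]]' ; python3 st.py .443 .103 .07 2.02
```

```text
t: 15.18
tcp_pos: [0.4527, 0.084, 0.0724]
eef_rot: [0.534, 0.845, -0.014, -0.009]
force: [0.1, 0.4, 0.4]
gripper_width: -0.0
t 15.175 pos [0.4527 0.084  0.0724] yaw 2.014 z [-0.03  -0.014 -0.999] shift cm [ 2.13 -0.05  0.24] turn -0.006 F [0.1 0.4 0.4] q [ 0.04  0.27  1.95 -0.02  0.95 -0.39]
```

```bash
python3 -m pendant '[[-0.95,-0.05,0,-0.05],[-0.95,-0.05,0,-0.05],[-0.95,-0.05,0,-0.05],[-0.95,-0.05,0,-0.05],[-0.95,-0.05,0,-0.05],[-0.95,-0.05,0,-0.05],[-0.95,-0.05,0,-0.05],[-0.95,-0.05,0,-0.05]]' ; cat > hg.py <<'E'
from h import *
from scipy.spatial.transform import Rotation as R
s=sensors.observe();x=R.from_quat(s["eef_rot"]).apply([1,0,0])[:2];x/=np.linalg.norm(x);u=np.array([-x[1],x[0]])
d=s["tcp_pos"][:2]-[.6258,.161];F=s["force"]
print("t",s["t"],s["tcp_pos"].round(4),"along",(d@u).round(4),"offs",(d@x).round(4),"gate angle by yaw",round(3.196-np.arctan2(x[1],x[0])%(2*np.pi),3),"Fpush",(F[:2]@x).round(2),"F",F.round(1),"q",s["q"].round(2))
gx=np.array([.9985,.054]);print("guard x of tcp",((s["tcp_pos"][:2]-[.6305,.0442])@gx).round(4),"y",((s["tcp_pos"][:2]-[.6305,.0442])@[-.054,.9985]).round(4))
E
python3 hg.py
```

```text
t: 16.18
tcp_pos: [0.494, 0.0206, 0.0714]
eef_rot: [0.349, 0.937, -0.01, -0.013]
force: [-1.2, 0.6, 0.4]
gripper_width: 0.0003
t 16.175 [0.494  0.0206 0.0714] along 0.1924 offs 0.008 gate angle by yaw 0.767 Fpush 1.33 F [-1.2  0.6  0.4] q [-0.09  0.32  1.88 -0.02  0.98 -0.94]
guard x of tcp -0.1376 y -0.0161
```

```bash
python3 -m pendant '[[-0.95,-0.03,0,-0.055],[-0.95,-0.03,0,-0.055],[-0.95,-0.03,0,-0.055],[-0.95,-0.03,0,-0.055],[-0.95,-0.03,0,-0.055],[-0.95,-0.03,0,-0.055],[-0.95,-0.03,0,-0.055],[-0.95,-0.03,0,-0.055]]' ; python3 hg.py
```

```text
t: 17.18
tcp_pos: [0.5551, -0.0184, 0.068]
eef_rot: [0.127, 0.992, -0.006, -0.022]
force: [-2.1, 0.0, 1.6]
gripper_width: 0.0001
t 17.175 [ 0.5551 -0.0184  0.068 ] along 0.1914 offs 0.023 gate angle by yaw 0.31 Fpush 2.04 F [-2.1  0.   1.6] q [-0.15  0.4   1.74 -0.02  1.04 -1.46]
guard x of tcp -0.0786 y -0.0584
```

```bash
python3 -m pendant '[[-0.6,-0.02,0,-0.03],[-0.6,-0.02,0,-0.03],[-0.6,-0.02,0,-0.03],[-0.6,-0.02,0,-0.03],[-0.3,-0.02,0,-0.03]]' ; python3 hg.py
```

```text
t: 17.8
tcp_pos: [0.5813, -0.0253, 0.0662]
eef_rot: [0.048, 0.999, -0.005, -0.024]
force: [-1.1, -0.8, 1.0]
gripper_width: -0.0001
t 17.8 [ 0.5813 -0.0253  0.0662] along 0.1897 offs 0.0263 gate angle by yaw 0.151 Fpush 0.98 F [-1.1 -0.8  1. ] q [-0.15  0.44  1.68 -0.02  1.06 -1.62]
guard x of tcp -0.0529 y -0.0667
```

```bash
python3 -m pendant '[[-0.3,0,0,-0.01],[-0.3,0,0,-0.01],[-0.2,0,0,-0.01]]' ; python3 hg.py
```

```text
t: 18.18
tcp_pos: [0.5895, -0.0262, 0.0658]
eef_rot: [0.032, 0.999, -0.005, -0.024]
force: [-1.0, -0.9, 1.9]
gripper_width: -0.0002
t 18.175 [ 0.5895 -0.0262  0.0658] along 0.1892 offs 0.0243 gate angle by yaw 0.118 Fpush 0.97 F [-1.  -0.9  1.9] q [-0.15  0.45  1.66 -0.02  1.07 -1.65]
guard x of tcp -0.0448 y -0.0681
```

```bash
python3 -m pendant '[[-0.2,0,0,-0.01],[-0.2,0,0,-0.01]]' ; python3 hg.py
```

```text
t: 18.42
tcp_pos: [0.5934, -0.0266, 0.0656]
eef_rot: [0.021, 0.999, -0.005, -0.025]
force: [-3.3, -1.7, 2.3]
gripper_width: -0.0001
t 18.425 [ 0.5934 -0.0266  0.0656] along 0.1888 offs 0.0244 gate angle by yaw 0.097 Fpush 3.26 F [-3.3 -1.7  2.3] q [-0.15  0.46  1.65 -0.02  1.08 -1.67]
guard x of tcp -0.0408 y -0.0687
```

```bash
python3 -m pendant '[[-0.2,0,0,-0.01],[-0.2,0,0,-0.01]]' ; python3 hg.py
```

```text
t: 18.68
tcp_pos: [0.5941, -0.0269, 0.0656]
eef_rot: [0.01, 1.0, -0.005, -0.028]
force: [-6.2, -2.1, 4.8]
gripper_width: -0.0
t 18.675 [ 0.5941 -0.0269  0.0656] along 0.1885 offs 0.0278 gate angle by yaw 0.075 Fpush 6.11 F [-6.2 -2.1  4.8] q [-0.15  0.46  1.65 -0.02  1.09 -1.69]
guard x of tcp -0.0402 y -0.069
```

```bash
python3 -m pendant '[[-0.25,0,0,0],[-0.25,0,0,0]]' ; python3 hg.py
```

```text
t: 18.92
tcp_pos: [0.5949, -0.027, 0.0657]
eef_rot: [0.01, 0.999, -0.005, -0.033]
force: [-6.4, -0.9, 5.4]
gripper_width: 0.0001
t 18.925 [ 0.5949 -0.027   0.0657] along 0.1886 offs 0.0272 gate angle by yaw 0.074 Fpush 6.41 F [-6.4 -0.9  5.4] q [-0.15  0.47  1.64 -0.02  1.1  -1.69]
guard x of tcp -0.0394 y -0.0692
```

```bash
python3 -m pendant '[[-0.3,0,0,0],[-0.3,0,0,0]]' ; python3 hg.py
```

```text
t: 19.18
tcp_pos: [0.5962, -0.0272, 0.0658]
eef_rot: [0.009, 0.999, -0.005, -0.038]
force: [-6.6, -1.5, 6.1]
gripper_width: -0.0
t 19.175 [ 0.5962 -0.0272  0.0658] along 0.1887 offs 0.0261 gate angle by yaw 0.073 Fpush 6.62 F [-6.6 -1.5  6.1] q [-0.15  0.47  1.63 -0.02  1.12 -1.69]
guard x of tcp -0.0381 y -0.0694
```

```bash
python3 -m pendant '[[-0.4,0,-0.1,0],[-0.4,0,-0.1,0]]' ; python3 hg.py
```

```text
t: 19.42
tcp_pos: [0.5976, -0.0273, 0.0661]
eef_rot: [0.009, 0.999, -0.005, -0.045]
force: [-8.0, -1.3, 1.5]
gripper_width: -0.0
t 19.425 [ 0.5976 -0.0273  0.0661] along 0.1887 offs 0.0249 gate angle by yaw 0.072 Fpush 7.93 F [-8.  -1.3  1.5] q [-0.15  0.48  1.61 -0.02  1.14 -1.69]
guard x of tcp -0.0367 y -0.0696
```

```bash
python3 -m pendant '[[-0.45,0,-0.1,0],[-0.45,0,-0.1,0]]' ; python3 hg.py
```

```text
t: 19.68
tcp_pos: [0.5994, -0.0274, 0.0662]
eef_rot: [0.008, 0.999, -0.005, -0.053]
force: [-7.8, -1.5, 3.6]
gripper_width: 0.0
t 19.675 [ 0.5994 -0.0274  0.0662] along 0.1888 offs 0.0233 gate angle by yaw 0.071 Fpush 7.82 F [-7.8 -1.5  3.6] q [-0.15  0.49  1.59 -0.03  1.16 -1.69]
guard x of tcp -0.0349 y -0.0698
```

```bash
python3 -m pendant '[[-0.55,0,-0.1,0],[-0.55,0,-0.1,0]]' ; python3 hg.py
```

```text
t: 19.92
tcp_pos: [0.6022, -0.0276, 0.0664]
eef_rot: [0.007, 0.998, -0.005, -0.063]
force: [-9.2, -1.9, 5.0]
gripper_width: 0.0
t 19.925 [ 0.6022 -0.0276  0.0664] along 0.1889 offs 0.0208 gate angle by yaw 0.069 Fpush 9.12 F [-9.2 -1.9  5. ] q [-0.14  0.51  1.57 -0.03  1.19 -1.69]
guard x of tcp -0.0322 y -0.0701
```

```bash
python3 -m pendant '[[-0.6,0,-0.1,0],[-0.6,0,-0.1,0]]' ; python3 hg.py
```

```text
t: 20.18
tcp_pos: [0.6068, -0.0276, 0.0665]
eef_rot: [0.007, 0.997, -0.005, -0.071]
force: [-9.5, -1.5, 4.5]
gripper_width: -0.0001
t 20.175 [ 0.6068 -0.0276  0.0665] along 0.1889 offs 0.0164 gate angle by yaw 0.068 Fpush 9.51 F [-9.5 -1.5  4.5] q [-0.14  0.52  1.54 -0.03  1.22 -1.69]
guard x of tcp -0.0275 y -0.0704
```

```bash
python3 -m pendant '[[-0.55,0,-0.15,0]]' ; python3 hg.py
```

```text
t: 20.3
tcp_pos: [0.6071, -0.0275, 0.0666]
eef_rot: [0.006, 0.997, -0.005, -0.077]
force: [-12.5, -1.4, 4.1]
gripper_width: 0.0001
t 20.3 [ 0.6071 -0.0275  0.0666] along 0.1888 offs 0.0162 gate angle by yaw 0.068 Fpush 12.44 F [-12.5  -1.4   4.1] q [-0.14  0.53  1.53 -0.03  1.23 -1.69]
guard x of tcp -0.0272 y -0.0704
```

```bash
python3 -m pendant '[[-0.55,0,-0.15,0]]' ; python3 hg.py
```

```text
t: 20.42
tcp_pos: [0.6068, -0.0276, 0.0668]
eef_rot: [0.006, 0.996, -0.005, -0.084]
force: [-11.8, -1.0, 5.6]
gripper_width: 0.0001
t 20.425 [ 0.6068 -0.0276  0.0668] along 0.1888 offs 0.0166 gate angle by yaw 0.067 Fpush 11.83 F [-11.8  -1.    5.6] q [-0.14  0.53  1.52 -0.03  1.25 -1.69]
guard x of tcp -0.0275 y -0.0704
```

```bash
python3 -m pendant '[[-0.55,0,-0.15,0]]' ; python3 hg.py
```

```text
t: 20.55
tcp_pos: [0.6066, -0.0276, 0.067]
eef_rot: [0.005, 0.996, -0.005, -0.09]
force: [-11.3, -1.4, 4.7]
gripper_width: -0.0001
t 20.55 [ 0.6066 -0.0276  0.067 ] along 0.1888 offs 0.017 gate angle by yaw 0.066 Fpush 11.32 F [-11.3  -1.4   4.7] q [-0.14  0.54  1.51 -0.03  1.27 -1.69]
guard x of tcp -0.0277 y -0.0704
```

```bash
python3 -m pendant '[[-0.62,0,-0.15,0]]' ; python3 hg.py
```

```text
t: 20.68
tcp_pos: [0.6065, -0.0276, 0.0671]
eef_rot: [0.005, 0.995, -0.005, -0.098]
force: [-12.9, -1.2, 6.3]
gripper_width: -0.0001
t 20.675 [ 0.6065 -0.0276  0.0671] along 0.1888 offs 0.0172 gate angle by yaw 0.066 Fpush 12.89 F [-12.9  -1.2   6.3] q [-0.14  0.55  1.5  -0.04  1.29 -1.69]
guard x of tcp -0.0279 y -0.0704
```

```bash
python3 -m pendant '[[-0.72,0,-0.15,0]]' ; python3 hg.py
```

```text
t: 20.8
tcp_pos: [0.6064, -0.0276, 0.0674]
eef_rot: [0.005, 0.994, -0.005, -0.106]
force: [-15.3, -1.1, 9.2]
gripper_width: 0.0003
t 20.8 [ 0.6064 -0.0276  0.0674] along 0.1888 offs 0.0175 gate angle by yaw 0.065 Fpush 15.24 F [-15.3  -1.1   9.2] q [-0.14  0.56  1.48 -0.04  1.31 -1.69]
guard x of tcp -0.028 y -0.0704
```

```bash
python3 -m pendant '[[0.2,0,0,0],[0.3,0,0,0],[0.5,0,0,0],[1,0,0,0],[1.5,0,0,0],[1.5,0,0,0],[1,0,-1,0],[1,0,-3,0],[1,0,-4,0],[1,0,-4,0],[1,0,-4,0],[0,0,0,0],[0,0,0,0]]' ; python3 hg.py; python3 - <<'E'
from h import *
o=np.hstack([cv2.resize(vision.camera(n)[y:y+190,x:x+190],None,fx=2.1,fy=2.1,interpolation=2) for n,x,y in(("scene",220,190),("top",230,90))])
cv2.imwrite("pics/g6.png",cv2.convertScaleAbs(o[:,:,::-1],alpha=1.5))
E
```

```text
t: 22.42
tcp_pos: [0.537, -0.0246, 0.2548]
eef_rot: [0.005, 0.995, -0.004, -0.101]
force: [-0.3, -0.8, -0.3]
gripper_width: -0.0001
t 22.425 [ 0.537  -0.0246  0.2548] along 0.1865 offs 0.0869 gate angle by yaw 0.064 Fpush 0.3 F [-0.3 -0.8 -0.3] q [-0.15  0.32  1.39 -0.04  1.63 -1.71]
guard x of tcp -0.0971 y -0.0636
```

View pics/g6.png

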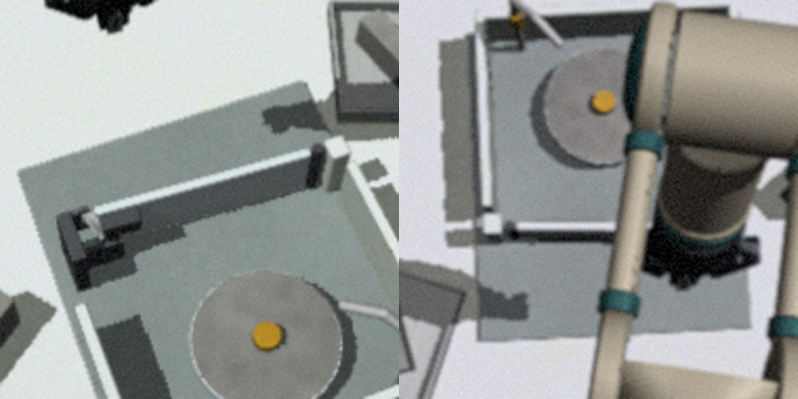

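The gate is shut and stays so with the arm clear. The tongue sits in the strike at about (95,222) in the scene crop. As a last check I'll wait a second and compare pictures.

```bash
cat > f.py <<'E'
from h import *
a=cv2.imread("pics/scene0.png");S=vision.camera("scene")[:,:,::-1]
g=cv2.imread("pics/g6.png")
n=cv2.convertScaleAbs(cv2.resize(S[190:380,220:410],None,fx=2.1,fy=2.1,interpolation=2),alpha=1.5)
print("gate crop change since g6",cv2.absdiff(n[120:290,50:380],g[120:290,50:380]).mean(), "noise ref (disc)",cv2.absdiff(n[290:390,200:330],g[290:390,200:330]).mean())
for k,(x,y,w,h) in dict(bottle=(445,225,50,70),dish=(108,245,62,58),tumbler=(112,330,46,50),spanner=(145,190,48,54),bigstone=(175,320,60,66)).items():
    print(k,cv2.absdiff(S[y:y+h,x:x+w],a[y:y+h,x:x+w]).mean().round(2))
print(sensors.observe()["t"])
E
python3 -m pendant '[[0,0,0,0],[0,0,0,0],[0,0,0,0],[0,0,0,0],[0,0,0,0],[0,0,0,0],[0,0,0,0],[0,0,0,0]]'; python3 f.py
```

```text
t: 23.52
tcp_pos: [0.536, -0.0244, 0.2514]
eef_rot: [0.004, 0.994, -0.004, -0.105]
force: [0.3, -0.4, -0.5]
gripper_width: 0.0003
gate crop change since g6 2.9749732620320857 noise ref (disc) 2.700897435897436
bottle 19.38
dish 4.73
tumbler 5.29
spanner 6.31
bigstone 5.16
23.575
```

```bash
python3 - <<'E'
from h import *
a=cv2.imread("pics/scene0.png");S=vision.camera("scene")[:,:,::-1]
cv2.imwrite("pics/g7.png",np.hstack([cv2.resize(i[150:310,340:520],None,fx=2.2,fy=2.2) for i in(a,S)]))
E
```

```text
(no output)
```

View pics/g7.png

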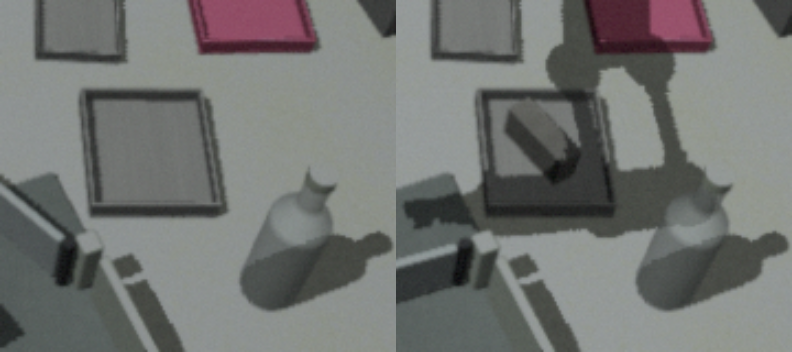

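The bottle's difference is only the arm's shadow; it hasn't moved. The stone lies flat in the tray.

```bash
python3 -c "from rig import job_done; print(job_done())"
```

```text
the job is handed in; nothing more can be done
None
```

I lifted the smaller stone out of the gateway and set it down in the larger grey tray, then swung the splash gate shut and pushed it until it latched. I handed the job in at about 24 s of robot time.

- **Stone:** it was let go after touching down at about 7.5 N. The pictures show it lying flat inside the tray.
- **Gate:** resistance rose to about 9.5 N, the gate moved on several millimetres, and then it stopped dead. I did not see the force drop as the tongue snapped in, because readings come only at the end of each move. It then stood still under 15.2 N closing push (about 18 N in all with the upward part), the highest I read. With the arm clear, the gate picture did not change over the next second.
- **Other things on the bench:** pictures from before and after show them unmoved. The bottle differed at first, but a closer look showed only the arm's shadow.
- **What disagreed:** points matched between the two cameras came out roughly 8 mm low, so I placed things from the top view and by touch. The tool also tilted about 12 degrees during the push, with no visible effect.

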